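# Clear a jammed lure body from the feed chute

## Task

The red-backed lure body has jammed under the two aluminium retaining strips of the wooden feed chute. Nudge it by its blunt nose backward up the chute until it lies wholly clear of the strips, then lift it out and set it down belly-down, without dropping it, on the floor of the empty orange tray. Leave the other things on the bench where they are.

Things in the scene. Friction and masses are not known exactly. Their poses are not given: they have to be found in the camera images.
- chute: Fixed wooden feed chute, a straight channel sloping at 10 degrees, 330 mm long, 60 mm wide between 8 mm thick sides. Origin on the channel floor, mid-width, mid-length; local x runs UP the slope along the channel, y across, z square to the floor. Bodies do not slide by themselves, they stay where pushed. Upper part, x = +10 to +165 mm: open pick-out bay, kerbs only 6 mm high; open at the top end
- strip_end (a point): Upper end of the strips, mid-width, level with their upper faces (axes as the chute; x = +10, z = 45.5 mm of it). From here down to the end plate the sides are 40.5 mm high, each topped by an aluminium strip 5 mm thick overhanging the channel by 8 mm; the open slot between the strips is 44 mm wide and lets in closed fingers pointing down. The lure body is clear when its nose is above this point
- end_plate (a point): Lower end of the channel floor, mid-width (axes as the chute; x = -165, z = 0 mm of it), closed by a black plate as high as the strips
- lure_center (a point): Centre, half-way up, of the jammed lure body, of wood, red back, yellow eyes, 110 x 54 x 38 mm, about 0.17 kg. Local x from the blunt flat nose (-55) to the tail (+55 mm); 54 mm wide up to x = +20, then 44 to +40, 30 to +55; z up from the belly. It starts on the channel floor, axes as the chute's, nose down the slope, top edges caught under the strips, 50 to 80 mm between nose and end plate
- orange_tray: Fixed shallow orange tray, empty, 170 mm (local x) by 140 mm (local y), 16 mm high, walls 5 mm thick. Origin at the centre of its underside; the inner floor is 5 mm above it
- blue_tray: Fixed shallow blue tray of the same size and axes as the orange one, holding the green-backed lure body; the two trays may change places
- good_lure_center (a point): Centre of the good lure body, same shape with a green back, lying in the blue tray; leave it alone
- glue: White glue bottle with a black cap and a yellow label, 42 mm across, 125 mm high, standing beyond the chute; origin at the centre of its base; leave it alone
- spool: Black and white thread spool, 48 mm across, 64 mm high, standing beyond the chute; origin at the centre of its base; leave it alone
- jar: Amber jar with a black lid, 60 mm across, 75 mm high, standing near the robot; origin at the centre of its base; leave it alone
- driver: Red-handled screwdriver, 170 mm long, lying near the robot; origin on its underside; leave it alone
- fly_box: Closed white and green box, 100 x 150 x 33 mm, left of the chute; origin at the centre of its underside; leave it alone
Not all that is in view belongs to the job. What is shaped like the part that bears lure_center but pink or purple is not meant. Several things look just like the orange_tray: the one meant starts farthest to the robot's left.

How it is judged:
On the way, in this order (a step that is already met when the one before it is completed fails the run):
1. the red lure body lies on the channel floor clear of the strips (within 5 mm) (x of lure_center in the frame of chute above 0.06 m and z of lure_center in the frame of chute between 0.01 and 0.034 m), for 0.1 s.
2. it is lifted out of the chute (z of lure_center in the frame of chute above 0.06 m), for 0.1 s.
At the end, for the whole second after the job is handed in: The red lure body lies belly-down and flat (within 0.1 rad) on the floor of the orange tray (its centre 18 to 29 mm above the tray's underside and within 65 mm by 55 mm of the tray's centre), released and at rest; the other things have not been moved by more than 30 mm (x of lure_center in the frame of orange_tray between -0.065 and 0.065 m and y of lure_center in the frame of orange_tray between -0.055 and 0.055 m and z of lure_center in the frame of orange_tray between 0.018 and 0.029 m and angle between lure_center's own z axis and vertical below 0.1 rad and linear speed of lure below 0.02 m/s and contact force between the fingers and lure below 0.3 N); the robot touches nothing.
It fails at once if the red lure body is let go more than 25 mm above the orange tray's floor (contact force between the fingers and lure below 0.05 N and z of lure_center in the frame of orange_tray above 0.049 m and horizontal distance between lure_center and orange_tray below 0.1 m).
It fails at once if the good lure body is moved by more than 30 mm (distance of good_lure_center from where it was at the start of the episode above 0.03 m).
It fails at once if the glue bottle, spool, jar, screwdriver or fly box is moved by more than 30 mm (distance of any of glue, spool, jar, driver, fly_box from where it was at the start of the episode above 0.03 m).
It also fails if it takes over 54 s, if anything falls off the work surface, if the arm or the gripper's body presses on something with over 40 N, if the wrist force passes 120 N, or if a joint passes its speed limit or range.

## Robot

A 6-joint arm with a two-finger parallel gripper is mounted at the origin on the work surface. World frame = base frame: x ahead of the robot, y to its left, z up, the work surface at z = 0. Lengths are in m, angles in rad, forces in N, time in s.
With the tool pointing down it reaches from about 0.375 to 0.975 m from the base axis. Payload 3.8 kg.
Tool frame: the origin (TCP) lies on the centre line of the jaws, within the pads' length; the fingertips stand 17 mm ahead of it and the grasp point (between the pads) lies 2 mm behind it (bot.tip_extent is the distance from the TCP to the fingertips, in m); z points along the fingers, y is the line along which they close (so a half turn about z gives the same grasp; the last joint's range is limited). The gripper opens to 85 mm and grips with 20 to 120 N. Pads are 22 mm wide; open, the fingers measure 114 mm over their backs; the gripper's body (76 mm by 85 mm) begins 54 mm behind the grasp point. The pads swing forward as they close: fully open they stand 13 mm farther back than shut.
Start: joints at [-1.24, 0.264, 1.604, -0, 1.274, -0.037], TCP at [0.243, -0.63, 0.248] pointing down, gripper open.
Joint ranges: [-2.63, 2.63], [-0.94, 2.18], [0.31, 2.57], [-1.31, 4.45], [0, 2.66], [-2.55, 2.55]. Speed limits (rad/s): [2.57, 2.57, 3.14, 3.14, 3.14, 3.14].

## Interface

Orientations are given as a rotation vector (axis times angle).
In Python, from workcell import readout, read_camera, finish_job, bot gives the robot as it stands.
- The arm moves only by the tool jog_arm, never from a script. Its argument "deltas" is one flat list of numbers, 7 for each row, row after row: the shift along the tool's x, y, z in m, then the turn, a rotation vector about the tool's x, y, z in degrees, then the gripper command: -1 is shut, 1 is fully open, values between are in proportion. A call has 1 to 8 rows; each row is the pose to reach, as a shift and turn from the pose commanded when the call began, along the tool's axes at that moment; what a row does not reach only later rows make up. A row lasts 1/10 s, in which the tool goes at most 50 mm and 8.59 degrees, less where a joint would pass 70% of its speed; a pose out of reach is approached as far as the arm can. A call with a gripper value outside its range is refused whole. The fingers move at their own pace and stop on an object; "squeeze" is the grip in N (left out, the last holds). Time passes only in rows, so rows that repeat a pose let the fingers close. It gives the time, the measured TCP pose, the force, the opening and the grip force at its end, in the units of the state.
- readout.read_state(): the state, without advancing time (a new reading comes with each control period).
- read_camera(name): name is "side" or "top"; returns a dict with "color" (480x640x3 uint8, blue, green, red), "fx", "fy", "cx", "cy" (pixels), "origin" and "attitude" of the camera in the world. Camera axes: x right, y down, z forward; pixel columns grow to the right and rows downward; lengths in m; the calibration is good to about 2 mm. A picture is of the moment at which its call begins. There is no depth.
- finish_job(): hands the job in; it is judged then, once.
The state is a dict: "time": time; "q": joint angles; "joint_vel": joint speeds; "joint_torque": joint torques, N m; "tool_pos": TCP position; "tcp_rot": TCP orientation; "wrist_force": force on the tool from outside, world axes, zero at the start; "torque": the same for the moment, N m; "width": opening from 0.0 (shut) to 1.0 (fully open); "grip_force": force on a finger pad.
Only numpy, scipy, OpenCV 4.12 (cv2) and the standard library are available. Lean on these libraries where they do the work, as an engineer would, in place of code of your own. Each camera call takes 0.05 s, during which the arm holds its last target. There are 200 camera calls.

## Working session

There is one attempt and no reset: what is moved stays moved. The work goes in short steps, Python scripts to look and compute and a tool call to move; the robot and the scene stay as the last step left them, time stands still between calls to the robot, and variables do not carry over. Pictures are saved under pics/ and viewed, at most 10 in all, crops included, and the job is handed in when it is done.

Besides the shell and the picture viewer there is one more tool, called after ">>>" by a JSON object that holds its "method" and its "body". jog_arm: Moves the arm, as the interface text tells. Its arguments: {"type":"object","properties":{"deltas":{"type":"array"},"squeeze":{"type":"number"}},"required":["deltas"]}

```bash
mkdir -p pics; cat > h.py <<'E'
import numpy as np, cv2
from scipy.spatial.transform import Rotation as R
from workcell import readout, read_camera, finish_job, bot
def att(c):
    a=np.array(c["attitude"],float)
    return a if a.shape==(3,3) else R.from_rotvec(a).as_matrix() if a.size==3 else R.from_quat(a).as_matrix()
def ray(c,u,v):
    d=att(c)@np.array([(u-c["cx"])/c["fx"],(v-c["cy"])/c["fy"],1.]); return np.array(c["origin"],float),d
def on_z(c,u,v,z):
    o,d=ray(c,u,v); return o+d*(z-o[2])/d[2]
def proj(c,p):
    q=att(c).T@(np.array(p)-c["origin"]); return c["fx"]*q[0]/q[2]+c["cx"],c["fy"]*q[1]/q[2]+c["cy"]
def tri(c1,p1,c2,p2):
    o1,d1=ray(c1,*p1);o2,d2=ray(c2,*p2)
    s=np.linalg.lstsq(np.c_[d1,-d2],o2-o1,rcond=None)[0]
    a,b=o1+s[0]*d1,o2+s[1]*d2
    return (a+b)/2,np.linalg.norm(a-b)
E
python3 - <<'E'
from h import *
import pickle
C={}
for n in("top","side"):
    c=read_camera(n);C[n]=c;cv2.imwrite(f"pics/{n}0.png",c["color"]);print(n,c["fx"],c["cx"],c["cy"],c["origin"],c["attitude"])
pickle.dump(C,open("c0.pkl","wb"))
s=readout.read_state();print(s);print(bot.tip_extent)
E
```

```text
top 621.779080876053 313.5003494520867 236.67722274480477 [0.36620239 0.04129544 1.49273071] [-2.13121533  2.18401796 -0.13115632]
side 559.357545109051 324.6513592074811 237.4038435420183 [0.10311108 0.94046583 0.89773247] [-0.56067813  2.63172187 -1.2430641 ]
{'time': 0.1, 'q': array([-1.23989582e+00,  2.64710316e-01,  1.60524301e+00,  2.35134691e-05,
        1.27366590e+00, -3.69548217e-02]), 'joint_vel': array([ 0.0001669 , -0.00226341, -0.00369599,  0.0011309 ,  0.00238932,
        0.00265106]), 'joint_torque': array([-1.65775327e-04, -5.16708791e+01, -3.68589342e+01, -3.00169609e-05,
        6.29677379e-03, -1.22797755e-05]), 'tool_pos': array([ 0.24251062, -0.62927143,  0.24706155]), 'tcp_rot': array([-3.08663103e+00, -5.74195470e-01,  4.30980163e-04]), 'wrist_force': array([-0.14130543,  0.25572987, -1.21505095]), 'torque': array([ 0.00254315, -0.03767643,  0.00919647]), 'grip_force': 0.0, 'width': 0.9990820860055409}
0.017
```

View pics/top0.png

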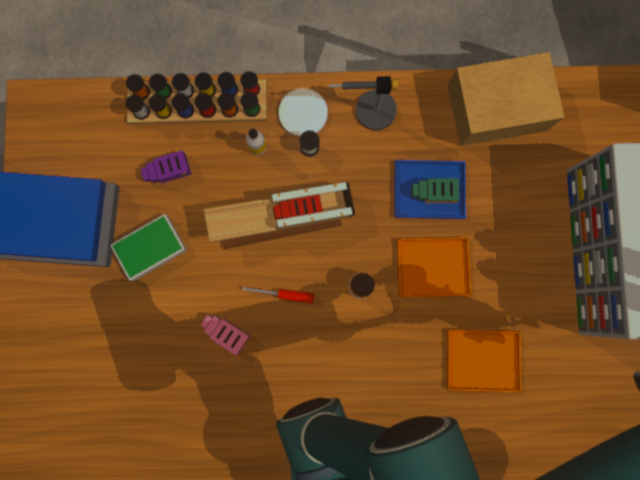

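View pics/side0.png

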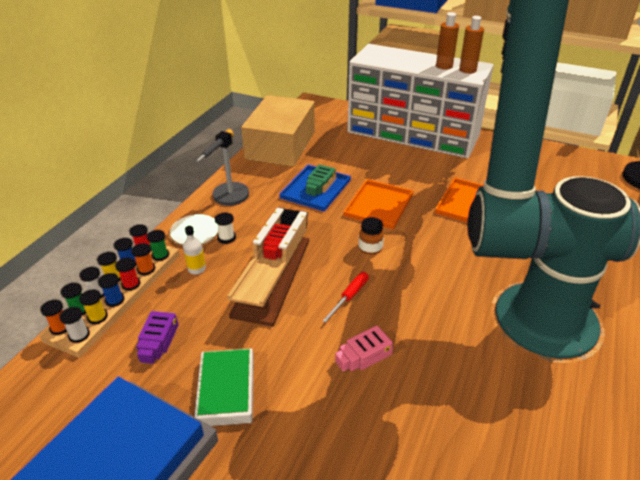

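Candidates for the lure body are red (300,206) under the strips, pink (225,335), purple (165,167) and green (437,189, in the blue tray). I choose the red one. There are two orange trays, at (433,267) and (484,360). Image left is robot left, so (433,267) is the one meant. The chute's end plate is on the right at about (350,200).

```bash
python3 - <<'E'
from h import *
import pickle
C=pickle.load(open("c0.pkl","rb"))
a=cv2.resize(C["top"]["color"][165:250,195:365],None,fx=4.7,fy=4.7,interpolation=cv2.INTER_CUBIC)
cv2.imwrite("pics/ct.png",a)
b=cv2.resize(C["side"]["color"][200:330,215:325],None,fx=4.6,fy=4.6,interpolation=cv2.INTER_CUBIC)
cv2.imwrite("pics/cs.png",b)
for n,c in C.items():
    hsv=cv2.cvtColor(c["color"],cv2.COLOR_BGR2HSV)
    for nm,lo,hi in(("orange",(5,200,140),(14,255,255)),("red",(0,190,110),(4,255,255)),("green",(50,80,40),(85,255,255)),("blue",(105,150,80),(125,255,255))):
        m=cv2.inRange(hsv,lo,hi);k,_,st,ce=cv2.connectedComponentsWithStats(m)
        print(n,nm,[(st[i].tolist(),ce[i].round(1).tolist()) for i in range(1,k) if st[i][4]>150])
E
```

```text
top orange [([398, 238, 72, 58, 1239], [436.1, 258.6]), ([448, 330, 69, 59, 532], [473.2, 349.2])]
top red [([275, 195, 47, 23, 486], [298.7, 206.4]), ([278, 290, 35, 12, 245], [294.2, 295.6])]
top green [([599, 157, 8, 34, 176], [602.7, 173.5]), ([412, 178, 47, 23, 770], [436.1, 189.1]), ([113, 217, 68, 61, 2207], [146.5, 246.5]), ([607, 248, 8, 34, 170], [610.2, 264.8]), ([286, 430, 40, 50, 672], [299.5, 457.0]), ([370, 436, 108, 44, 3087], [424.3, 463.0]), ([592, 451, 48, 29, 781], [622.6, 469.1])]
top blue [([396, 161, 69, 57, 2522], [425.1, 188.2]), ([0, 172, 101, 88, 7822], [47.9, 215.6])]
side orange [([340, 177, 75, 54, 2114], [378.3, 202.3]), ([433, 176, 50, 47, 1198], [456.6, 198.8]), ([136, 254, 17, 18, 219], [144.4, 263.0]), ([47, 315, 18, 17, 183], [55.3, 323.4])]
side red [([263, 224, 27, 35, 536], [274.0, 241.0]), ([120, 269, 18, 19, 221], [128.8, 278.4]), ([342, 272, 27, 29, 321], [355.4, 285.2])]
side green [([487, 0, 81, 191, 7320], [525.5, 91.6]), ([416, 85, 24, 11, 172], [427.5, 90.0]), ([306, 165, 29, 30, 501], [318.1, 179.0]), ([478, 189, 63, 69, 2612], [511.0, 224.9]), ([544, 194, 89, 83, 3490], [584.8, 239.7]), ([150, 240, 18, 19, 235], [158.5, 249.3]), ([497, 267, 102, 91, 5063], [550.7, 317.0]), ([66, 294, 18, 18, 168], [74.9, 302.4]), ([197, 350, 52, 65, 2977], [224.0, 382.2])]
side blue [([376, 0, 70, 12, 540], [412.8, 3.9]), ([281, 166, 69, 45, 1192], [312.7, 190.5]), ([103, 285, 19, 19, 232], [112.5, 294.6]), ([12, 378, 191, 102, 11396], [117.9, 439.9])]
```

View pics/ct.png

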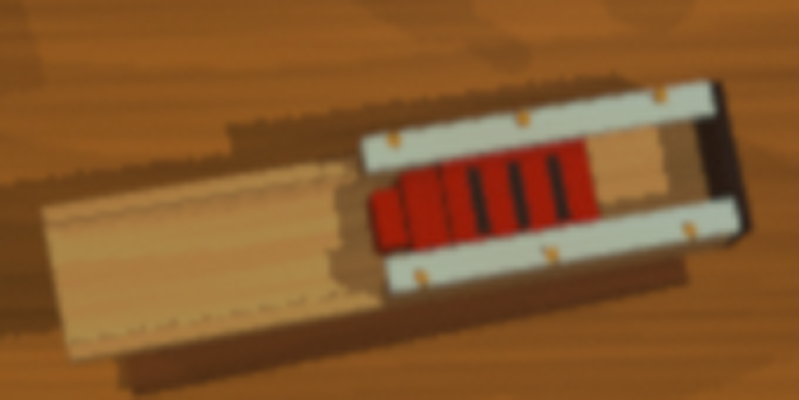

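View pics/cs.png

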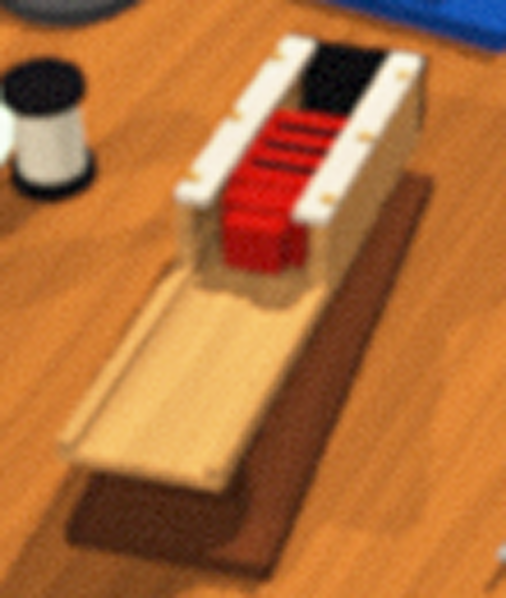

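The top crop shows the strips from the upper-end corners (361,137)/(391,294) to the lower-end corners (713,82)/(742,232). The red lure lies between them, nose at x≈598 and tail at x≈370. The side crop shows the same strips, with the red tail end-on at (265,240). This is the right object. Next I triangulate the strip corners.

```bash
python3 - <<'E'
from h import *
import pickle
C=pickle.load(open("c0.pkl","rb"));T,S=C["top"],C["side"]
ft=lambda p:((p[0]+.5)/4.7-.5+195,(p[1]+.5)/4.7-.5+165)
fs=lambda p:((p[0]+.5)/4.6-.5+215,(p[1]+.5)/4.6-.5+200)
P={"FUo":((361,137),(177,190)),"FUi":((366,172),(206,200)),"NUi":((383,257),(295,212)),"NUo":((391,294),(324,220)),
"FLo":((713,82),(288,38)),"FLi":((719,117),(316,44)),"NLi":((735,198),(390,52)),"NLo":((742,232),(424,60)),"topF":((42,207),(62,438)),"topN":((70,358),(222,488))}
X={}
for k,(a,b) in P.items():
    X[k],e=tri(T,ft(a),S,fs(b));print(k,X[k].round(4),round(e,4))
U=sum(X[k] for k in("FUo","FUi","NUi","NUo"))/4;L=sum(X[k] for k in("FLo","FLi","NLi","NLo"))/4;K=(X["topF"]+X["topN"])/2
d=U-L;print("U",U,"L",L,"K",K,"len",np.linalg.norm(d),"slope",np.degrees(np.arcsin(d[2]/np.linalg.norm(d))),"yaw",np.degrees(np.arctan2(d[1],d[0])))
d=K-L;print("yaw KL",np.degrees(np.arctan2(d[1],d[0])),np.linalg.norm(d))
# nose top edge: top pixel; ray with plane of lure top (strip top -7.5mm along chute z => z_chute=38)
print("widths",np.linalg.norm(X["FUo"]-X["NUo"]),np.linalg.norm(X["FLo"]-X["NLo"]))
yaw=np.arctan2(d[1],d[0]);Rc=R.from_euler("ZY",[yaw,-np.radians(10)]).as_matrix()
O=U-Rc@[.01,0,.0455];O2=L-Rc@[-.165,0,.0455];print("O",O,O2)
O=(O+O2)/2
n=Rc[:,2]
for px in((586,140),(598,218)):
    o,r=ray(T,*ft(px));t=((O+.038*n-o)@n)/(r@n);print("nose in chute",Rc.T@(o+r*t-O))
o,r=ray(T,*ft((372,222)));
# tray
for c,nm in((T,"t"),(S,"s")):
    hsv=cv2.cvtColor(c["color"],cv2.COLOR_BGR2HSV);m=cv2.inRange(hsv,(3,200,60),(16,255,255))
    if nm=="t": m[:, :385]=0;m[:230]=0;m[305:]=0;m[:,480:]=0
    else: m[:, :335]=0;m[:170]=0;m[236:]=0;m[:,420:]=0
    m=cv2.morphologyEx(m,cv2.MORPH_CLOSE,np.ones((7,7)))
    cn=max(cv2.findContours(m,0,2)[0],key=cv2.contourArea);r=cv2.minAreaRect(cn);
    q=cv2.approxPolyDP(cv2.convexHull(cn),6,True)[:,0];w=np.array([on_z(c,*p,.016) for p in q])
    print(nm,q.tolist(),w.round(3).tolist(),w.mean(0))
s=readout.read_state();Rt=R.from_rotvec(s["tcp_rot"]).as_matrix();print(Rt)
E
```

```text
FUo [0.6372 0.1335 0.1025] 0.0013
FUi [0.6213 0.1319 0.1002] 0.0006
NUi [0.5783 0.1239 0.1015] 0.0016
NUo [0.5622 0.1212 0.0996] 0.002
FLo [ 0.6685 -0.0389  0.0678] 0.001
FLi [ 0.6516 -0.0411  0.0672] 0.0026
NLi [ 0.6102 -0.0476  0.07  ] 0.0026
NLo [ 0.5926 -0.051   0.0679] 0.0007
topF [0.6082 0.2898 0.0895] 0.0029
topN [0.5353 0.2784 0.0781] 0.0029
U [0.5997571  0.12763407 0.10095576] L [ 0.63074503 -0.04464604  0.06821811] K [0.57176434 0.28412117 0.08379351] len 0.17807987919993942 slope 10.593327964630978 yaw 100.19672800729315
yaw KL 100.17064569944434 0.3343788206823215
widths 0.0760820554313831 0.076780917507421
O [0.60010092 0.12571759 0.05441053] [0.60065672 0.12307069 0.05206131]
nose in chute [-0.09987254 -0.02067623  0.038     ]
nose in chute [-0.09774841  0.01874796  0.038     ]
t [[479, 230], [479, 304], [385, 304], [385, 230]] [[0.554, -0.356, 0.016], [0.378, -0.346, 0.016], [0.384, -0.124, 0.016], [0.56, -0.131, 0.016]] [ 0.46895161 -0.23936254  0.016     ]
s [[418, 172], [418, 232], [335, 229], [346, 171]] [[0.414, -0.421, 0.016], [0.334, -0.154, 0.016], [0.529, -0.08, 0.016], [0.606, -0.341, 0.016]] [ 0.47078153 -0.24883028  0.016     ]
[[ 9.33103263e-01  3.59607973e-01 -6.37158431e-04]
 [ 3.59608525e-01 -9.33101285e-01  1.92393287e-03]
 [ 9.73282516e-05 -2.02435565e-03 -9.99997946e-01]]
```

Chute origin is about (0.600, 0.124, 0.053), yaw 100.2°. The slope came out at 10.6°, strip width 76 mm (expected 76) and length 178 mm (expected 175). The nose is at chute x = -0.099, so its gap to the plate is 66 mm, within the 50–80 mm given. Next I plan the entry move.

```bash
cat >> h.py <<'E'
O=np.array([.6004,.1244,.0532]);Rc=R.from_euler("ZY",[np.radians(100.2),-np.radians(10)]).as_matrix()
Rg=Rc@np.diag([1,-1,-1])
def cur():
    s=readout.read_state();return np.array(s["tool_pos"]),R.from_rotvec(s["tcp_rot"]).as_matrix()
def delta(P,Rw,p0=None,R0=None):
    if p0 is None:p0,R0=cur()
    return (R0.T@(np.array(P)-p0)).round(4),np.degrees(R.from_matrix(R0.T@Rw).as_rotvec()).round(2)
def dchute(x,y,z): return delta(O+Rc@[x,y,z],Rg)
def where():
    p,r=cur();print("chute",(Rc.T@(p-O)).round(4),"rotdev",np.degrees(R.from_matrix(r.T@Rg).as_rotvec()).round(2),"world",p.round(4))
E
python3 - <<'E'
from h import *
import pickle
print(dchute(-.13,0,.14),O+Rc@[-.13,0,.14])
T=pickle.load(open("c0.pkl","rb"))["top"]
hsv=cv2.cvtColor(T["color"],cv2.COLOR_BGR2HSV)
print(hsv[267,405:470:12].tolist(),hsv[267,380:396:4].tolist(),hsv[290,478:484:2].tolist())
m=cv2.inRange(hsv,(4,215,100),(12,255,255))[225:310,385:482]
cn=max(cv2.findContours(cv2.morphologyEx(m,cv2.MORPH_OPEN,np.ones((3,3))),0,2)[0],key=cv2.contourArea)+[385,225]
b=cv2.boxPoints(cv2.minAreaRect(cn));w=np.array([on_z(T,*p,.012) for p in b])
print(b,w.round(3),w.mean(0),np.linalg.norm(w-np.roll(w,1,0),axis=1))
E
```

```text
(array([ 0.5762, -0.4248,  0.0795]), array([  6.81,   8.27, -78.92])) [ 0.62737634 -0.02552818  0.16849882]
[[13, 255, 139], [13, 255, 139], [14, 255, 172], [15, 255, 171], [15, 255, 171], [13, 255, 138]] [[14, 202, 134], [14, 201, 122], [15, 204, 101], [14, 203, 99]] [[15, 204, 141], [15, 204, 141], [15, 204, 140]]Traceback (most recent call last):
  File "<stdin>", line 8, in <module>
ValueError: max() iterable argument is empty
```

>>> {"method": "jog_arm", "body": {"deltas": [0.576,-0.425,0.08,6.8,8.3,-78.9,-1,0.576,-0.425,0.08,6.8,8.3,-78.9,-1,0.576,-0.425,0.08,6.8,8.3,-78.9,-1,0.576,-0.425,0.08,6.8,8.3,-78.9,-1,0.576,-0.425,0.08,6.8,8.3,-78.9,-1,0.576,-0.425,0.08,6.8,8.3,-78.9,-1,0.576,-0.425,0.08,6.8,8.3,-78.9,-1,0.576,-0.425,0.08,6.8,8.3,-78.9,-1], "squeeze": 40}}

```text
time: 0.9
tool_pos: [0.4567, -0.2927, 0.2033]
tcp_rot: [-2.142, -2.13, -0.149]
wrist_force: [-0.5, -1.0, -0.0]
width: 0.0
grip_force: 0.0
```

```bash
python3 - <<'E'
from h import *
import pickle
where();print(dchute(-.13,0,.14))
T=pickle.load(open("c0.pkl","rb"))["top"]
hsv=cv2.cvtColor(T["color"],cv2.COLOR_BGR2HSV)
m=cv2.inRange(hsv,(3,235,60),(20,255,255))[225:310,385:482]
cn=max(cv2.findContours(cv2.morphologyEx(m,cv2.MORPH_OPEN,np.ones((3,3))),0,2)[0],key=cv2.contourArea)+[385,225]
b=cv2.boxPoints(cv2.minAreaRect(cn));w=np.array([on_z(T,*p,.016) for p in b])
print(b,w.round(3),w.mean(0),np.linalg.norm(w-np.roll(w,1,0),axis=1))
for i in range(2):
    d=w[i+1]-w[i];print(np.degrees(np.arctan2(d[1],d[0])))
E
```

```text
chute [-0.3532  0.2153  0.2147] rotdev [  0.94   1.18 -10.47] world [ 0.4567 -0.2927  0.2033]
(array([0.26  , 0.1698, 0.0729]), array([  0.94,   1.18, -10.47]))
[[396.51535 238.18855]
 [469.79025 236.5602 ]
 [471.1086  295.88647]
 [397.8337  297.51483]] [[ 0.539 -0.158  0.016]
 [ 0.539 -0.333  0.016]
 [ 0.398 -0.328  0.016]
 [ 0.398 -0.155  0.016]] [ 0.46852802 -0.24366525  0.016     ] [0.14124462 0.17528351 0.14129635 0.17325063]
-90.12829183665013
178.11252368147066
```

Tray centre is about (0.4685, -0.244), size 174×141 mm (170×140 given), long axis along world y.

>>> {"method": "jog_arm", "body": {"deltas": [0.26,0.17,0.073,0.9,1.2,-10.5,-1,0.26,0.17,0.073,0.9,1.2,-10.5,-1,0.26,0.17,0.073,0.9,1.2,-10.5,-1,0.26,0.17,0.073,0.9,1.2,-10.5,-1,0.26,0.17,0.073,0.9,1.2,-10.5,-1,0.26,0.17,0.073,0.9,1.2,-10.5,-1,0.26,0.17,0.073,0.9,1.2,-10.5,-1,0.26,0.17,0.073,0.9,1.2,-10.5,-1]}}

```text
time: 1.7
tool_pos: [0.629, -0.0258, 0.1676]
tcp_rot: [-1.928, -2.302, -0.168]
wrist_force: [-0.9, -0.5, 1.0]
width: -0.002
grip_force: 0.0
```

```bash
python3 - <<'E'
from h import *
where();print(dchute(-.13,0,.14))
a=read_camera("top")["color"][150:250,195:395];b=read_camera("side")["color"][90:340,210:410]
a=cv2.resize(a,None,fx=4,fy=4,interpolation=2)[:400];b=cv2.resize(b,None,fx=2.4,fy=2.4,interpolation=2)
cv2.imwrite("pics/b.png",b)
E
```

```text
chute [-0.1307 -0.0016  0.1392] rotdev [-0.03 -0.01 -0.08] world [ 0.629  -0.0258  0.1676]
(array([ 0.0007, -0.0016, -0.0008]), array([-0.03, -0.01, -0.08]))
```

View pics/b.png

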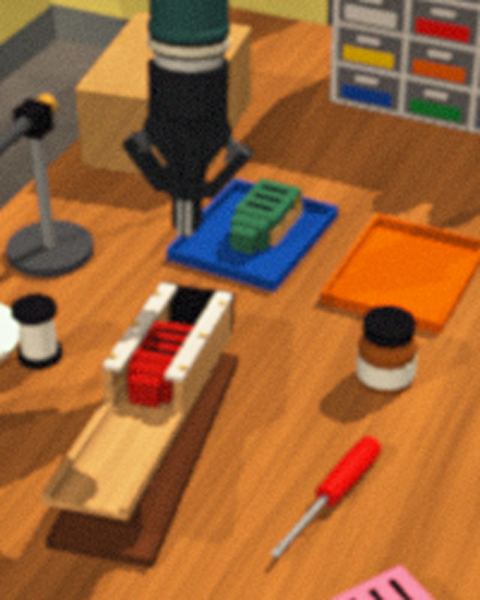

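The picture shows the shut fingers at (185,215), above the end-plate part of the chute. The red lure at (155,360) is unmoved. I descend now.

>>> {"method": "jog_arm", "body": {"deltas": [0.0,-0.0015,0.05,0,0,0,-1,0.0,-0.0015,0.08,0,0,0,-1,0.0,-0.0015,0.095,0,0,0,-1,0.0,-0.0015,0.105,0,0,0,-1,0.0,-0.0015,0.112,0,0,0,-1,0.0,-0.0015,0.112,0,0,0,-1]}}

```text
time: 2.4
tool_pos: [0.6242, -0.01, 0.0586]
tcp_rot: [-1.934, -2.3, -0.169]
wrist_force: [0.0, -0.6, 0.4]
width: -0.002
grip_force: 0.0
```

```bash
python3 - <<'E'
from h import *
where();print(readout.read_state()["wrist_force"]@Rc)
E
```

```text
chute [-0.1335  0.0004  0.029 ] rotdev [ 0.11  0.05 -0.31] world [ 0.6242 -0.01    0.0586]
[-0.54018684  0.09515561  0.49802729]
```

>>> {"method": "jog_arm", "body": {"deltas": [0.01,0,0,0,0,0,-1,0.02,0,0,0,0,0,-1,0.028,0,0,0,0,0,-1,0.036,0,0,0,0,0,-1,0.044,0,0,0,0,0,-1,0.052,0,0,0,0,0,-1,0.06,0,0,0,0,0,-1,0.068,0,0,0,0,0,-1]}}

```text
time: 3.2
tool_pos: [0.6122, 0.0571, 0.0702]
tcp_rot: [-1.933, -2.3, -0.169]
wrist_force: [0.6, -2.5, 0.4]
width: -0.002
grip_force: 0.9
```

>>> {"method": "jog_arm", "body": {"deltas": [0.008,0,0,0,0,0,-1,0.016,0,0,0,0,0,-1,0.024,0,0,0,0,0,-1,0.032,0,0,0,0,0,-1,0.04,0,0,0,0,0,-1,0.046,0,0,0,0,0,-1,0.052,0,0,0,0,0,-1,0.052,0,0,0,0,0,-1]}}

```text
time: 4.0
tool_pos: [0.6032, 0.108, 0.0792]
tcp_rot: [-1.932, -2.3, -0.169]
wrist_force: [0.4, 0.1, -0.5]
width: 0.002
grip_force: 0.0
```

```bash
python3 - <<'E'
from h import *
where();print(readout.read_state()["wrist_force"]@Rc)
b=read_camera("side")["color"][90:340,210:410]
cv2.imwrite("pics/c.png",cv2.resize(b,None,fx=2.4,fy=2.4,interpolation=2))
E
```

```text
chute [-0.0119  0.0001  0.0285] rotdev [ 0.06 -0.01 -0.25] world [0.6032 0.108  0.0792]
[-0.05245159 -0.44681015 -0.47605975]
```

View pics/c.png

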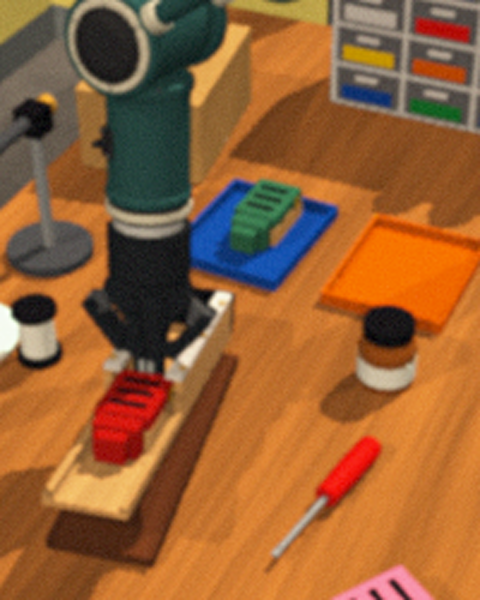

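The picture shows the lure pushed mostly out, with its red top at (130,410). I push another 30 mm and back off.

>>> {"method": "jog_arm", "body": {"deltas": [0.008,0,0,0,0,0,-1,0.016,0,0,0,0,0,-1,0.023,0,0,0,0,0,-1,0.028,0,0,0,0,0,-1,0.031,0,0,0,0,0,-1,0.031,0,0,0,0,0,-1,0.025,0,0,0,0,0,-1,0.015,0,0,0,0,0,-1]}}

```text
time: 4.85
tool_pos: [0.6012, 0.1213, 0.0818]
tcp_rot: [-1.932, -2.301, -0.17]
wrist_force: [-0.4, -0.9, 0.8]
width: 0.001
grip_force: 0.0
```

>>> {"method": "jog_arm", "body": {"deltas": [0,0,-0.04,0,0,0,-1,0,0,-0.08,0,0,0,-1,0,0,-0.11,0,0,0,0,-0.04,0,-0.12,0,0,0,1,-0.08,0,-0.12,0,0,0,1,-0.12,0,-0.12,0,0,0,1,-0.12,0,-0.12,0,0,0,1]}}

```text
time: 5.55
tool_pos: [0.6251, -0.021, 0.178]
tcp_rot: [-1.939, -2.296, -0.167]
wrist_force: [-0.4, 0.8, -0.1]
width: 0.84
grip_force: 0.0
```

```bash
python3 - <<'E'
from h import *
where();n=Rc[:,2]
T=read_camera("top");S=read_camera("side")
a=cv2.resize(T["color"][150:260,190:360],None,fx=4,fy=4,interpolation=2);b=cv2.resize(S["color"][200:310,215:325],None,fx=4,fy=4,interpolation=2)
cv2.imwrite("pics/d.png",np.vstack([a[:440,:],])[:, :]);cv2.imwrite("pics/d2.png",b)
for c in(T,S):
    hsv=cv2.cvtColor(c["color"],cv2.COLOR_BGR2HSV)
    m=cv2.inRange(hsv,(0,190,90),(5,255,255))|cv2.inRange(hsv,(174,190,90),(180,255,255))
    m=cv2.morphologyEx(m,cv2.MORPH_CLOSE,np.ones((7,7)))
    for cn in cv2.findContours(m,0,2)[0]:
        if cv2.contourArea(cn)<200: continue
        q=cv2.convexHull(cn)[:,0].astype(float)
        w=[]
        for p in q:
            o,r=ray(c,*p);t=((O+.038*n-o)@n)/(r@n);w.append(Rc.T@(o+r*t-O))
        w=np.array(w);print(q.mean(0),w.min(0).round(4),w.max(0).round(4))
E
```

```text
chute [-0.1235  0.0015  0.1485] rotdev [ 0.07  0.14 -0.58] world [ 0.6251 -0.021   0.178 ]
[295.5        295.78571429] [-0.0357  0.179   0.038 ] [0.0399 0.219  0.038 ]
[242.29411765 216.        ] [ 0.0318 -0.0231  0.038 ] [0.138  0.0276 0.038 ]
[356.07142857 284.42857143] [0.046  0.1925 0.038 ] [0.154  0.2314 0.038 ]
[129.71428571 279.85714286] [ 0.1766 -0.2552  0.038 ] [ 0.2374 -0.2031  0.038 ]
[258.     271.0625] [ 0.0294 -0.0244  0.038 ] [0.1778 0.0361 0.038 ]
```

View pics/d.png

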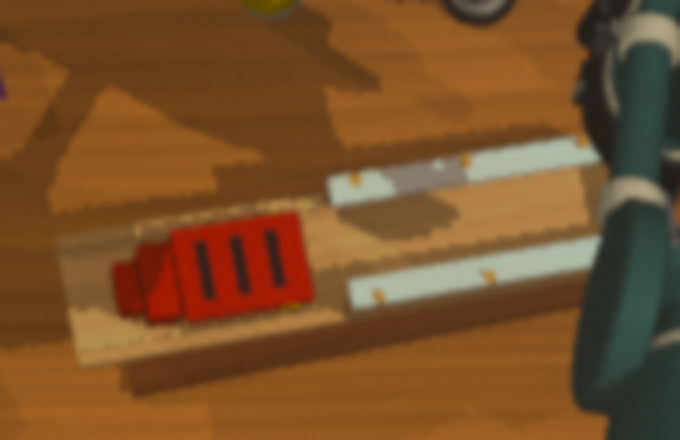

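The lure's nose is at chute x≈0.030 and its tail at 0.138, so the centre is at 0.085, y≈0.002, and it is wholly clear of the strips. I move above it with the gripper open.

>>> {"method": "jog_arm", "body": {"deltas": [0.05,0,0,0,0,-0.5,1,0.1,0,0,0,0,-0.5,1,0.15,0,0,0,0,-0.5,1,0.19,0,0,0,0,-0.5,1,0.2035,0,0.01,0,0,-0.5,1,0.2035,0,0.01,0,0,-0.5,1,0.2035,0,0.01,0,0,-0.5,1]}}

```text
time: 6.35
tool_pos: [0.5893, 0.1835, 0.2035]
tcp_rot: [-1.921, -2.309, -0.167]
wrist_force: [0.8, 0.4, 0.2]
width: 1.003
grip_force: 0.0
```

```bash
python3 - <<'E'
from h import *
where();print(dchute(.081,.001,.026))
E
```

```text
chute [0.0853 0.0004 0.1376] rotdev [-0.03  0.08  0.28] world [0.5893 0.1835 0.2035]
(array([-0.0042, -0.0006,  0.1116]), array([-0.03,  0.08,  0.28]))
```

>>> {"method": "jog_arm", "body": {"deltas": [-0.004,-0.0005,0.04,0,0,0.3,1,-0.004,-0.0005,0.075,0,0,0.3,1,-0.004,-0.0005,0.1,0,0,0.3,1,-0.004,-0.0005,0.11,0,0,0.3,1,-0.004,-0.0005,0.1115,0,0,0.3,1,-0.004,-0.0005,0.1115,0,0,0.3,1]}}

```text
time: 6.95
tool_pos: [0.588, 0.198, 0.0947]
tcp_rot: [-1.931, -2.303, -0.171]
wrist_force: [0.4, -0.2, 0.7]
width: 0.998
grip_force: 0.0
```

>>> {"method": "jog_arm", "body": {"deltas": [0,0,0,0,0,0,0.3,0,0,0,0,0,0,0.1,0,0,0,0,0,0,-0.2,0,0,0,0,0,0,-0.5,0,0,0,0,0,0,-1,0,0,0,0,0,0,-1,0,0,0,0,0,0,-1,0,0,0,0,0,0,-1]}}

```text
time: 7.75
tool_pos: [0.5883, 0.1988, 0.0959]
tcp_rot: [-1.93, -2.305, -0.173]
wrist_force: [-0.8, -1.9, 6.3]
width: 0.63
grip_force: 43.6
```

```bash
python3 - <<'E'
from h import *
where();s=readout.read_state();print(s["width"],s["grip_force"])
E
```

```text
chute [ 0.0817 -0.0012  0.0289] rotdev [ 0.24  0.04 -0.05] world [0.5883 0.1988 0.0959]
0.6295100537004865 43.56114685535431
```

Gripped: opening 53.5 mm against the lure's 54 mm, grip 44 N. I lift now.

>>> {"method": "jog_arm", "body": {"deltas": [0,0,-0.01,0,0,0,-1,0,0,-0.03,0,0,0,-1,0,0,-0.06,0,0,0,-1,0,0,-0.085,0,0,0,-1,0,0,-0.11,0,0,0,-1,0,0,-0.12,0,0,0,-1,0,0,-0.12,0,0,0,-1], "squeeze": 50}}

```text
time: 8.45
tool_pos: [0.5916, 0.1783, 0.2142]
tcp_rot: [-1.93, -2.305, -0.174]
wrist_force: [0.6, -1.2, -1.8]
width: 0.623
grip_force: 53.6
```

```bash
python3 - <<'E'
from h import *
where()
Rl=R.from_euler("Z",np.radians(89)).as_matrix()@np.diag([1,-1,-1])
lure=lambda: None
p,r=cur()
# lure centre ahead of TCP by ~4 mm in tool x
C=np.array([.4685,-.244,0]);P=C-Rl@[.004,0,0];P[2]=.2
print(P,delta(P,Rl),readout.read_state()["width"])
b=read_camera("side")["color"][90:340,210:410]
cv2.imwrite("pics/e.png",cv2.resize(b,None,fx=2.4,fy=2.4,interpolation=2))
E
```

```text
chute [ 0.0818 -0.0009  0.1491] rotdev [ 0.3   0.04 -0.06] world [0.5916 0.1783 0.2142]
[ 0.46843019 -0.24799939  0.2       ] (array([-0.3945, -0.1961, -0.0558]), array([-0.68, -9.96, 11.09])) 0.6228232516420042
```

View pics/e.png

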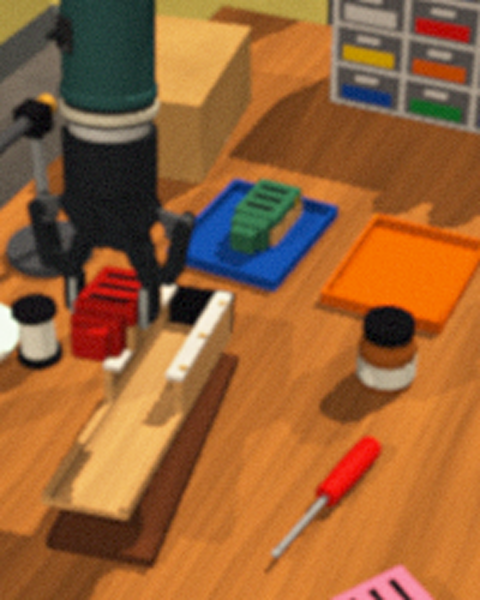

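The lure is held square between the fingers at (110,310). I carry it above the orange tray, levelling it on the way.

>>> {"method": "jog_arm", "body": {"deltas": [-0.035,-0.018,-0.005,-0.1,-1,1.1,-1,-0.08,-0.04,-0.012,-0.2,-2.5,2.8,-1,-0.125,-0.062,-0.018,-0.2,-4,4,-1,-0.17,-0.085,-0.025,-0.3,-5,5,-1,-0.215,-0.107,-0.031,-0.4,-6,6.5,-1,-0.26,-0.13,-0.037,-0.5,-7,8,-1,-0.305,-0.152,-0.043,-0.6,-8,9,-1,-0.34,-0.17,-0.049,-0.7,-9,10,-1]}}

```text
time: 9.3
tool_pos: [0.4811, -0.1908, 0.1989]
tcp_rot: [-2.209, -2.21, -0.011]
wrist_force: [0.1, -0.2, -2.3]
width: 0.619
grip_force: 53.5
```

```bash
python3 - <<'E'
from h import *
Rl=R.from_euler("Z",np.radians(89)).as_matrix()@np.diag([1,-1,-1])
print(cur()[0],delta([.4685,-.248,.15],Rl),readout.read_state()["width"])
E
```

```text
[ 0.48114344 -0.19077016  0.19891019] (array([-0.058 , -0.0123,  0.048 ]), array([-0.4 , -0.98,  1.04])) 0.6189134461294695
```

>>> {"method": "jog_arm", "body": {"deltas": [-0.035,-0.007,0.01,-0.2,-0.5,0.5,-1,-0.058,-0.0125,0.03,-0.4,-1,1,-1,-0.058,-0.0125,0.06,-0.4,-1,1,-1,-0.058,-0.0125,0.085,-0.4,-1,1,-1,-0.058,-0.0125,0.1,-0.4,-1,1,-1,-0.058,-0.0125,0.107,-0.4,-1,1,-1,-0.058,-0.0125,0.107,-0.4,-1,1,-1]}}

```text
time: 10.0
tool_pos: [0.4698, -0.2449, 0.092]
tcp_rot: [2.238, 2.204, 0.001]
wrist_force: [0.5, -0.7, -1.6]
width: 0.623
grip_force: 53.5
```

```bash
python3 - <<'E'
from h import *
Rl=R.from_euler("Z",np.radians(89)).as_matrix()@np.diag([1,-1,-1])
print(cur()[0],delta([.4685,-.248,.036],Rl),readout.read_state()["width"])
b=read_camera("side")["color"][90:290,250:450]
cv2.imwrite("pics/f.png",cv2.resize(b,None,fx=3,fy=3,interpolation=2))
E
```

```text
[ 0.46978164 -0.24492252  0.09197713] (array([-0.0031, -0.0013,  0.056 ]), array([ 0.05, -0.02,  0.12])) 0.6226143206070435
```

View pics/f.png

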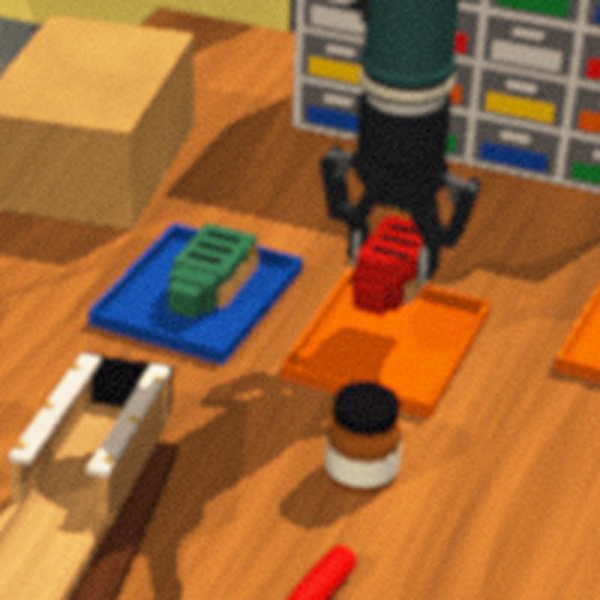

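The lure is level above the meant tray, at (390,265) in the crop. I lower it.

>>> {"method": "jog_arm", "body": {"deltas": [-0.003,-0.001,0.02,0,0,0,-1,-0.003,-0.001,0.036,0,0,0,-1,-0.003,-0.001,0.046,0,0,0,-1,-0.003,-0.001,0.052,0,0,0,-1,-0.003,-0.001,0.055,0,0,0,-1,-0.003,-0.001,0.056,0,0,0,-1,-0.003,-0.001,0.056,0,0,0,-1]}}

```text
time: 10.75
tool_pos: [0.4703, -0.2491, 0.0381]
tcp_rot: [2.236, 2.201, 0.003]
wrist_force: [-0.5, -0.3, -1.4]
width: 0.628
grip_force: 53.6
```

>>> {"method": "jog_arm", "body": {"deltas": [0,0,0.001,0,0,0,-1,0,0,0.002,0,0,0,-1,0,0,0.003,0,0,0,-1,0,0,0.003,0,0,0,-1]}}

```text
time: 11.15
tool_pos: [0.4697, -0.2488, 0.0344]
tcp_rot: [2.237, 2.201, 0.002]
wrist_force: [0.5, 0.5, -1.4]
width: 0.624
grip_force: 53.6
```

>>> {"method": "jog_arm", "body": {"deltas": [0,0,0.001,0,0,0,-1,0,0,0.002,0,0,0,-1,0,0,0.002,0,0,0,-1]}}

```text
time: 11.45
tool_pos: [0.4698, -0.2489, 0.0325]
tcp_rot: [2.237, 2.201, 0.003]
wrist_force: [0.1, -0.8, -1.8]
width: 0.624
grip_force: 53.7
```

>>> {"method": "jog_arm", "body": {"deltas": [0,0,0.001,0,0,0,-1,0,0,0.002,0,0,0,-1,0,0,0.002,0,0,0,-1]}}

```text
time: 11.75
tool_pos: [0.4699, -0.2489, 0.0323]
tcp_rot: [2.237, 2.202, 0.002]
wrist_force: [-6.1, 1.8, 13.3]
width: 0.62
grip_force: 55.2
```

Contact, 13 N. I release and retreat straight up.

>>> {"method": "jog_arm", "body": {"deltas": [0,0,-0.001,0,0,0,-1,0,0,-0.001,0,0,0,0.4,0,0,-0.001,0,0,0,0.6,0,0,-0.001,0,0,0,0.8,0,0,-0.001,0,0,0,0.8,0,0,-0.001,0,0,0,0.8]}}

```text
time: 12.35
tool_pos: [0.4698, -0.2488, 0.0314]
tcp_rot: [2.237, 2.201, 0.002]
wrist_force: [-0.7, 0.0, -1.3]
width: 0.9
grip_force: 0.0
```

>>> {"method": "jog_arm", "body": {"deltas": [0,0,-0.01,0,0,0,0.8,0,0,-0.03,0,0,0,0.8,0,0,-0.07,0,0,0,0.8,0,0,-0.12,0,0,0,0.8,-0.05,0,-0.17,0,0,0,0.8,-0.1,0,-0.2,0,0,0,0.8,-0.15,0,-0.2,0,0,0,0.8,-0.15,0,-0.2,0,0,0,0.8]}}

```text
time: 13.15
tool_pos: [0.4674, -0.4027, 0.2356]
tcp_rot: [2.233, 2.195, 0.001]
wrist_force: [-0.0, 0.8, -0.2]
width: 0.904
grip_force: 0.0
```

```bash
python3 - <<'E'
from h import *
s=readout.read_state();print(s["tool_pos"],s["width"],s["grip_force"],s["joint_vel"].round(3))
b=read_camera("side")["color"][90:290,250:450]
cv2.imwrite("pics/g.png",cv2.resize(b,None,fx=3,fy=3,interpolation=2))
E
```

```text
[ 0.46737616 -0.40274925  0.23563692] 0.9036391267663099 0.0 [-0.285  0.259 -0.343  0.028  0.155 -0.282]
```

View pics/g.png

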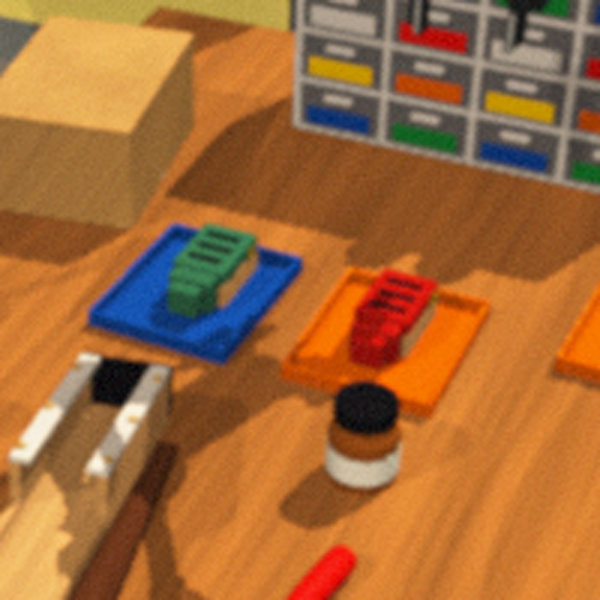

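The red lure lies flat, belly-down, at (395,318) inside the orange tray. The other things are where they were.

>>> {"method": "jog_arm", "body": {"deltas": [0,0,0,0,0,0,0.8,0,0,0,0,0,0,0.8,0,0,0,0,0,0,0.8]}}

```text
time: 13.5
tool_pos: [0.4665, -0.3971, 0.2311]
tcp_rot: [2.237, 2.204, 0.003]
wrist_force: [0.3, 0.3, -0.0]
width: 0.901
grip_force: 0.0
```

```bash
python3 -c "
from h import *
print(finish_job())"
```

```text
the job is handed in; nothing more can be done
None
```

I pushed the red lure clear of the strips, lifted it out, and set it belly-down in the left-hand orange tray. I handed the job in at about 13.5 s, and no verdict came back.

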